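# Fit a fresh block battery into an upturned desk-microphone base

## Task

The desk-microphone base lies upside down with its battery bay empty: slide the flush battery cover fully open by pressing on it with closed fingertips and dragging it along, lay the 9-volt block battery flat in the bay with its two terminals at the contact strips, then slide the cover fully home the same way. The cover is thin: press it with about 12 N, and never load the base with more than 20 N. Leave the other things on the desk where they are.

Things in the scene. Friction and masses are not known exactly. Their poses are not given: they have to be found in the camera images.
- mic_base: Grey desk-microphone base, 120 x 200 mm, fixed upside down on a grey foam pad 15 mm thick. Origin: on the pad's top face under the base's centre; z up, y along its length. It has sunk into the foam by an unmeasured amount: its flat underside faces up, level, 38 to 48 mm above this origin (feel for it). 3 mm rubber feet near the corners. It does not yield; the cover flexes 0.3 mm at 12 N.
- bay (a point): Point at the height of the pad's top, straight below the centre of the battery bay, 34.25 mm to -y of the base's centre. The bay, under the shut cover, is a rectangular well 30.5 mm wide (x), 52.5 mm long (y), its floor 22.5 mm below the underside; two upright brass contact strips stand at its -y end. Axes as the base's.
- cover (a joint): Opening of the battery cover in m: 0 = home (it may start up to 0.008 open), grows to the base's +y, 0.058 = fully open at its stop; drags with 4 N, stays where left. Flat black plate, 42 (x) x 64 (y) x 3 mm, on the base's centre line x = 0, top flush with the underside, no handle; shut, its centre is at y = -32.2 mm of the base. It runs in a channel 43 wide, 3.2 mm deep, y -64.5 to +58.5 mm.
- battery_center (a point): Centre of a loose 9-volt block battery, about 45 g, lying on its broad side on the desk: 26 mm wide (local x), 48 mm long with the terminals (local y), 17.2 mm thick (z). Brass-coloured body, black end plate at the terminal end. Axes: z up, local -y points to the terminals.
- battery_terminals (a point): On the battery's -y end face between its two round steel snap terminals, 24 mm from the centre. In the bay it must lie at the bay's -y end.
- gooseneck: Bystander: the unplugged black gooseneck microphone, about 230 mm long, up to 21 mm thick, lying on the pad along the base's far side. Origin under its middle.
- cell_pack: Bystander: shrink-wrapped block of eight AA cells, 58 x 50 x 29 mm, near the battery. Origin at the centre of its underside.
- cell_pack_low: Bystander: flat pack of four AA cells, 58 x 50 x 14.5 mm. Origin at the centre of its underside.
- tape_reel: Bystander: reel of red tape, 94 mm across, 46 mm high. Origin at the centre of its underside.
- pen_cup: Bystander: square green pen cup, 75 mm wide, 100 mm high, pens and scissors standing to 165 mm. Origin at the centre of its underside.
- coffee_can: Bystander: drink can, 60 mm across, 105 mm high. Origin at the centre of its underside.
Mind the look-alikes: they are no part of the job. Of the things shaped like the part that bears battery_center, the brass one is meant.

How it is judged:
By the outcome, as a careful person would: the job done as asked, in the order asked, and still so for the second after the job is handed in, with the robot touching nothing.
It also fails if it takes over 72 s, if anything falls off the work surface, if the arm or the gripper's body presses on something with over 40 N, if the wrist force passes 120 N, or if a joint passes its speed limit or range.

## Robot

A 6-joint arm with a two-finger parallel gripper is mounted at the origin on the work surface. World frame = base frame: x ahead of the robot, y to its left, z up, the work surface at z = 0. Lengths are in m, angles in degrees, forces in N, time in s.
With the tool pointing down it reaches from about 0.375 to 0.9 m from the base axis. Payload 3.1 kg.
Tool frame: the origin (TCP) lies at the very end of the fingers, on their centre line; the grasp point (between the pads) lies 19 mm behind it (bot.hold_point_z is the z of the grasp point in the tool frame, in m); z points along the fingers, y is the line along which they close (so a half turn about z gives the same grasp; the last joint's range is limited). The gripper opens to 87 mm and grips with 3 to 60 N. Pads are 19 mm wide; open, the fingers measure 117 mm over their backs; the gripper's body (75 mm by 190 mm) begins 51 mm behind the grasp point.
Start: joints at [53.428, 30.224, 82.088, -0, 67.689, -10.227], TCP at [0.277, 0.56, 0.223] pointing down, gripper open.
Joint ranges: [-176.69, 176.69], [-43.24, 126.21], [12.49, 139.97], [-82, 262], [0, 151.66], [-163.58, 163.58]. Speed limits (degrees/s): [159.86, 159.86, 180, 180, 180, 180].

## Interface

Orientations are given as a 3x3 rotation matrix whose columns are the frame's x, y, z axes.
In Python, from rig import bot, capture, camera_model gives the robot as it stands.
- The arm moves only by the tool apply_moves, never from a script. Its argument "plan" is text: rows parted by semicolons, each of 6 numbers parted by spaces: the shift along the tool's x, y, z in units of 0.05 m (1.0 is 0.05 m), then the turn, a rotation vector about the tool's x, y, z in units of 360 degrees (1.0 is 360 degrees). In form: dx dy dz ax ay az; .... A call has 1 to 10 rows; each row shifts and turns the commanded pose from where the row before left it, along the tool's axes as they then stand; what a row does not reach is not made up. A row lasts 1/12 s, in which the tool goes at most 41.7 mm and 7.16 degrees, less where a joint would pass 70% of its speed; a pose out of reach is approached as far as the arm can. A call with a number of a shift or a turn outside -1 to 1 is refused whole. A call with a gripper value outside its range is refused whole. "gripper" is the gripper command: -1 is shut, 1 is fully open, values between are in proportion, set as the call begins (left out, the last holds). The fingers move at their own pace and stop on an object; the grip force is fixed at half the most. Time passes only in rows, so rows that do not move let the fingers close. It gives the time, the measured TCP pose, the force, the opening and the grip force at its end, in the units of the state.
- bot.read_state(): the state, without advancing time (a new reading comes with each control period).
- capture(name): name is "side" or "top"; returns the picture (420x560x3 uint8, red, green, blue); there is no depth.
- camera_model(name): a dict with "vertical_fov" (degrees; the focal length in pixels is half the picture's height over the tangent of half this angle, whatever the lens; pixels are square), "cx", "cy" (the principal point, pixels), "dist" ([k1, k2, p1, p2, k3] as OpenCV has them; the pictures are not rectified), "position" and "rotation" of the camera in the world. Camera axes: x right, y down, z forward; pixel columns grow to the right and rows downward; lengths in m; the calibration is good to about 2 mm. A picture is of the moment at which its call begins. camera_model takes no time and is no camera call.
- bot.hand_in(): hands the job in; it is judged then, once.
The state is a dict: "time_s": time; "joint_positions": joint angles; "qvel": joint speeds; "tau": joint torques, N m; "position": TCP position; "tcp_rot": TCP orientation; "force": force on the tool from outside, world axes, zero at the start; "moment": the same for the moment, N m; "opening": opening from 0.0 (shut) to 1.0 (fully open); "grasp_force": force on a finger pad.
Only numpy, scipy, OpenCV 4.12 (cv2) and the standard library are available. Lean on these libraries where they do the work, as an engineer would, in place of code of your own. Each camera call takes 0.05 s, during which the arm holds its last target. There are 200 camera calls.

## Working session

There is one attempt and no reset: what is moved stays moved. The work goes in short steps, Python scripts to look and compute and a tool call to move; the robot and the scene stay as the last step left them, time stands still between calls to the robot, and variables do not carry over. Pictures are saved under pics/ and viewed, at most 10 in all, crops included, and the job is handed in when it is done.

Besides the shell and the picture viewer there is one more tool, called after "Request:" as name(argument=value, ...), one argument or row to a line, values as JSON. apply_moves: Moves the arm, as the interface text tells. Its arguments: {"type":"object","properties":{"plan":{"type":"string"},"gripper":{"type":"number"}},"required":["plan"]}

```bash
ls; mkdir -p pics
python3 - <<'E'
from rig import bot,capture,camera_model
import cv2,numpy as np
for n in("top","side"):
    im=capture(n); cv2.imwrite(f"pics/{n}0.png",im[:,:,::-1]); print(n,camera_model(n))
s=bot.read_state(); print(s)
E
```

```text
pics
top {'vertical_fov': 47.38286535832386, 'cx': 272.7226227502271, 'cy': 208.9300650166314, 'dist': array([-0.1192932,  0.       ,  0.       ,  0.       ,  0.       ]), 'position': array([ 0.29131653, -0.04093068,  1.44411296]), 'rotation': array([[ 0.00829745, -0.98509674,  0.17180095],
       [-0.99993409, -0.00681036,  0.00924349],
       [-0.0079357 , -0.17186632, -0.98508832]])}
side {'vertical_fov': 52.64320577764661, 'cx': 283.3769666028869, 'cy': 204.453352495185, 'dist': array([-0.09353802,  0.        ,  0.        ,  0.        ,  0.        ]), 'position': array([-0.00224367, -0.83142309,  0.67694744]), 'rotation': array([[ 0.84453858, -0.27482189,  0.45959496],
       [-0.5353951 , -0.44990012,  0.71480204],
       [ 0.01032858, -0.84974279, -0.5270963 ]])}
{'time_s': 0.1, 'joint_positions': array([ 5.34301137e+01,  3.02721182e+01,  8.21491311e+01, -3.00368165e-04,
        6.76888419e+01, -1.02265976e+01]), 'qvel': array([ 0.02705607, -0.08227346, -0.15550377,  0.1191058 ,  0.12762092,
       -0.0294897 ]), 'tau': array([-4.44423949e-04, -4.40984309e+01, -1.77150142e+01,  6.35129353e-02,
        5.34192973e-02, -1.09102871e-05]), 'position': array([0.27691392, 0.55957537, 0.22168532]), 'tcp_rot': array([[-8.96152114e-01,  4.43745520e-01, -1.14091179e-03],
       [ 4.43746860e-01,  8.96150843e-01, -1.54606724e-03],
       [ 3.36368650e-04, -1.89178745e-03, -9.99998154e-01]]), 'force': array([-1.38453861,  0.24632154, -1.03024843]), 'moment': array([0.04323757, 0.00975103, 0.00994425]), 'grasp_force': 0.0, 'opening': 0.994242609558505}
```

View pics/top0.png

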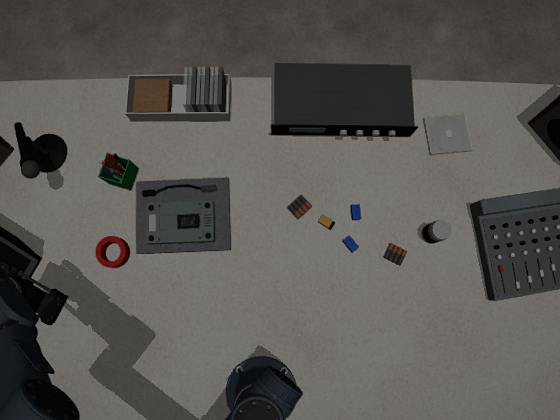

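View pics/side0.png

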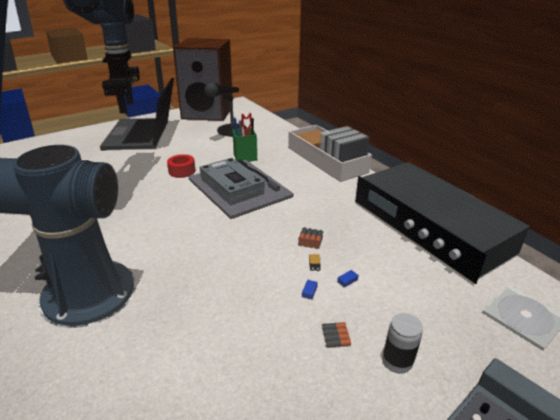

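The top view shows the base at (181,222) with its dark cover at (188,221), and the gooseneck at (180,188). Candidates for the battery are the brass block (326,222), blue blocks (355,212) and (350,244), and cell packs (299,206) and (395,254). I choose the brass one and check it in a close crop.

```bash
cat > h.py <<'E'
import numpy as np,cv2
from rig import bot,capture,camera_model
def K(n):
    m=camera_model(n); f=210/np.tan(np.radians(m["vertical_fov"]/2))
    return np.array([[f,0,m["cx"]],[0,f,m["cy"]],[0,0,1]]),m
def to_world(n,px,z):
    k,m=K(n); p=cv2.undistortPoints(np.float64(px).reshape(-1,1,2),k,m["dist"]).reshape(-1,2)
    d=np.c_[p,np.ones(len(p))]@m["rotation"].T; o=m["position"]
    return o+d*((z-o[2])/d[:,2])[:,None]
def to_px(n,P):
    k,m=K(n); R=m["rotation"].T; t=-R@m["position"]
    return cv2.projectPoints(np.float64(P).reshape(-1,1,3),cv2.Rodrigues(R)[0],t,k,m["dist"])[0].reshape(-1,2)
def mean(n,N=1): return np.mean([capture(n).astype(float) for _ in range(N)],0).astype(np.uint8)
E
python3 - <<'E'
from h import *
a=cv2.imread("pics/top0.png"); s=cv2.imread("pics/side0.png")
def crop(im,x,y,w,h,f): return cv2.resize(cv2.convertScaleAbs(im[y:y+h,x:x+w],alpha=1.6),(w*f,h*f),interpolation=cv2.INTER_CUBIC)
A=crop(a,132,174,100,75,4); A2=crop(a,280,190,100,75,4)
B=crop(s,185,150,112,75,4)[:, :400]; C=crop(s,290,222,100,75,4)
cv2.imwrite("pics/c0.png",np.vstack([np.hstack([A,A2]),np.hstack([B,C])]))
E
```

```text
(no output)
```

View pics/c0.png

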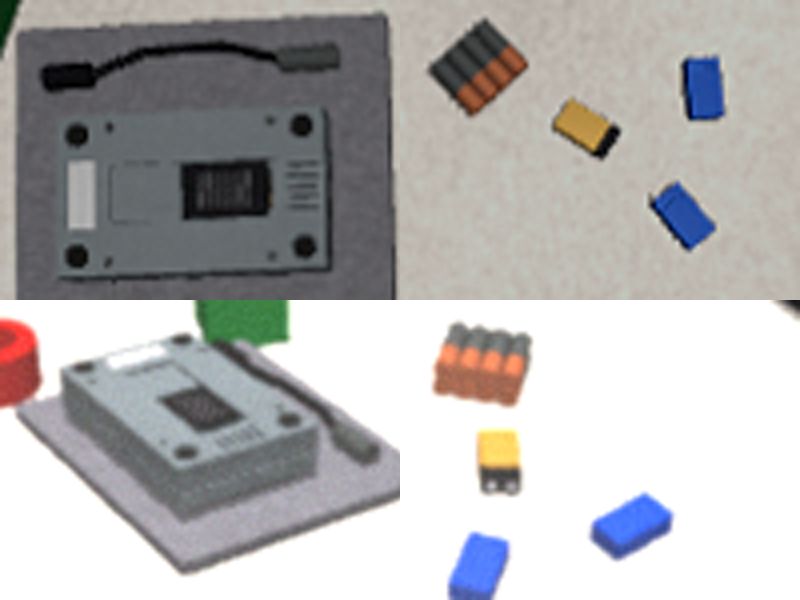

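The crop confirms it: the brass block (body about (325,221), black terminal end about (332,226)) has its terminals pointing to image lower right. The cover spans about (178–200, 214–228), with its channel to the left, so base +y runs along world +y.

```bash
cat > fit.py <<'E'
from h import *
from scipy.optimize import differential_evolution as DE, minimize
def seg(a,b,n=40):
    t=np.linspace(0.06,0.94,n)[:,None]; return a+(b-a)*t
def rectpts(cx,cy,w,l,skip=()):
    c=[(-1,-1),(1,-1),(1,1),(-1,1)]; P=[];N=[]
    for i in range(4):
        if i in skip: continue
        a=np.array(c[i])*[w/2,l/2]+[cx,cy]; b=np.array(c[(i+1)%4])*[w/2,l/2]+[cx,cy]
        s=seg(a,b); P.append(s); n=np.array([(0,-1),(1,0),(0,1),(-1,0)][i]); N.append(np.tile(n,(len(s),1)))
    return np.vstack(P),np.vstack(N)
def place(p2,x,y,yaw,z):
    c,s=np.cos(yaw),np.sin(yaw); return np.c_[p2@np.array([[c,s],[-s,c]])+[x,y],np.full(len(p2),z)]
def samp(im,px): return cv2.remap(im,px[:,0].astype(np.float32)[None],px[:,1].astype(np.float32)[None],cv2.INTER_LINEAR)[0]
def edge(im,n,P2,N2,pose,d=.0025):  # mean of (inside - outside)
    i=samp(im,to_px(n,place(P2-N2*d,*pose))); o=samp(im,to_px(n,place(P2+N2*d,*pose))); return np.mean(i-o)
E
python3 - <<'E'
from fit import *
ims={n:mean(n,6) for n in("top","side")}
for n in ims: np.save(f"pics/{n}.npy",ims[n])
G={n:cv2.GaussianBlur(ims[n].astype(np.float32).mean(2),(0,0),.6) for n in ims}
S={n:cv2.GaussianBlur((ims[n][:,:,0].astype(np.float32)-ims[n][:,:,2]),(0,0),.6) for n in ims}
print(to_world("top",[(181,222),(326,222),(332,226.5)],[.058,.017,.017]))
o=rectpts(0,0,.12,.2)
def cost(q,cams=("top","side"),full=False):
    x,y,yaw,z,op=q; pose=(x,y,yaw,z); c=rectpts(0,-.0322+op,.042,.064)
    t=[(edge(G[n],n,*o,pose),-edge(G[n],n,*c,pose)) for n in cams]
    return t if full else -np.sum(t)
c0=to_world("top",[(181,222)],.058)[0]
B=[(c0[0]-.03,c0[0]+.03),(c0[1]-.03,c0[1]+.03),(-.2,.2),(.05,.066),(0,.012)]
for cams in(("top","side"),("top",),("side",)):
    r=DE(cost,B,args=(cams,),seed=1,maxiter=120,tol=1e-8); print(cams,r.x.round(4),np.degrees(r.x[2]).round(2),r.fun,np.round(cost(r.x,cams,True),1))
b0=to_world("top",[(326,222)],.017)[0]
# battery: brass body top face, 26 x L, terminal end at local -y ; L free
def bc(q,cams=("top","side")):
    x,y,yaw,L=q; p=rectpts(0,.0,.026,L)   # centre of brass body
    return -sum(edge(S[n],n,*p,(x,y,yaw,.0172),.003) for n in cams)
for cams in(("top","side"),("top",),("side",)):
    r=DE(bc,[(b0[0]-.02,b0[0]+.02),(b0[1]-.02,b0[1]+.02),(-1.2,.3),(.03,.046)],args=(cams,),seed=1,maxiter=150); print("bat",cams,r.x.round(4),np.degrees(r.x[2]).round(2),r.fun)
E
```

```text
[[ 0.49213361  0.24177603  0.058     ]
 [ 0.50132147 -0.18848999  0.017     ]
 [ 0.48774446 -0.20645853  0.017     ]]Traceback (most recent call last):
  File "<stdin>", line 15, in <module>
    return fun(*args, **kwargs)
    ret = solver.solve()
    next(self)
    ~~~~^^^^^^
    energy = self.func(parameters)
    return self.f(x, *self.args)
           ~~~~~~^^^^^^^^^^^^^^^
  File "<stdin>", line 10, in cost
  File "fit.py", line 16, in edge
    i=samp(im,to_px(n,place(P2-N2*d,*pose))); o=samp(im,to_px(n,place(P2+N2*d,*pose))); return np.mean(i-o)
                                                        ~~~~~^^^^^^^^^^^^^^^^^^^^^^^^
  File "h.py", line 11, in to_px
    k,m=K(n); R=m["rotation"].T; t=-R@m["position"]
        ~^^^
  File "h.py", line 4, in K
    m=camera_model(n); f=210/np.tan(np.radians(m["vertical_fov"]/2))
ValueError: time passes only in moves, steps and waits
```

```bash
sed -i 's/^def K(n):/import functools\n@functools.lru_cache\ndef K(n):/' h.py
cat > f1.py <<'E'
from fit import *
ims={n:np.load(f"pics/{n}.npy") for n in("top","side")}
G={n:cv2.GaussianBlur(ims[n].astype(np.float32).mean(2),(0,0),.6) for n in ims}
S={n:cv2.GaussianBlur((ims[n][:,:,0].astype(np.float32)-ims[n][:,:,2]),(0,0),.6) for n in ims}
o=rectpts(0,0,.12,.2)
def cost(q,cams=("top","side"),full=False):
    x,y,yaw,z,op=q; pose=(x,y,yaw,z); c=rectpts(0,-.0322+op,.042,.064)
    t=[(edge(G[n],n,*o,pose),-edge(G[n],n,*c,pose)) for n in cams]
    return t if full else -np.sum(t)
c0=to_world("top",[(181,222)],.058)[0]
B=[(c0[0]-.03,c0[0]+.03),(c0[1]-.03,c0[1]+.03),(-.2,.2),(.05,.066),(0,.012)]
for cams in(("top","side"),("top",),("side",)):
    r=DE(cost,B,args=(cams,),seed=1,maxiter=60,popsize=10); print(cams,r.x.round(4),np.degrees(r.x[2]).round(2),r.fun,np.round(cost(r.x,cams,True),1))
b0=to_world("top",[(326,222)],.017)[0]
def bc(q,cams=("top","side")):
    x,y,yaw,L=q; p=rectpts(0,.0,.026,L)
    return -sum(edge(S[n],n,*p,(x,y,yaw,.0172),.003) for n in cams)
for cams in(("top","side"),("top",),("side",)):
    r=DE(bc,[(b0[0]-.02,b0[0]+.02),(b0[1]-.02,b0[1]+.02),(-1.2,.3),(.03,.046)],args=(cams,),seed=1,maxiter=60,popsize=10); print("bat",cams,r.x.round(4),np.degrees(r.x[2]).round(2),r.fun)
E
time python3 f1.py; python3 -c "
from rig import bot;print(bot.read_state()['time_s'])"
```

```text
('top', 'side') [0.4945 0.2473 0.044  0.059  0.0059] 2.52 -83.14999389648438 [[13.3 35.7]
 [ 7.9 26.3]]
('top',) [0.4935 0.2475 0.0459 0.0635 0.0047] 2.63 -49.386680603027344 [[13.2 36.2]]
('side',) [0.4962 0.2438 0.0507 0.0575 0.012 ] 2.91 -36.39155578613281 [[10.1 26.3]]
bat ('top', 'side') [ 0.5043 -0.1868 -0.5482  0.0363] -31.41 -108.92987060546875
bat ('top',) [ 0.5048 -0.1859 -0.576   0.0359] -33.0 -50.22871017456055
bat ('side',) [ 0.503  -0.1885 -0.585   0.0359] -33.52 -63.97502899169922
0.7
real	0m2.802s
user	0m3.269s
sys	0m0.073s
```

Request:
apply_moves(
  plan="0 0 0 0 0 0.0188;0 0 0 0 0 0.0188;0 0 0 0 0 0.0188;0 0 0 0 0 0.0188;0 0 0 0 0 0.0188;0 0 0 0 0 0.0188;0 0 0 0 0 0.0188;0 0 0 0 0 0.0188;0 0 0 0 0 0.0188;0 0 0 0 0 0",
  gripper=-1,
)

```text
time_s: 1.53
position: [0.2773, 0.5601, 0.2226]
tcp_rot: [[-0.046, 0.999, 0.0], [0.999, 0.046, 0.0], [0.0, 0.0, -1.0]]
force: [-0.2, -0.5, -0.4]
opening: 0.325
grasp_force: 0.0
```

```bash
cat > go.py <<'E'
import sys; from h import *
B=np.array([.4942,.2473]); YAW=2.6
def base(x,y):
    a=np.radians(YAW); return B+[x*np.cos(a)-y*np.sin(a),x*np.sin(a)+y*np.cos(a)]
def show(target,yaw=None):
    s=bot.read_state(); R=s["tcp_rot"]; d=R.T@(np.array(target)-s["position"])/.05
    y=np.degrees(np.arctan2(R[1,1],R[0,1]))
    print("t",round(s["time_s"],2),"pos",s["position"].round(4),"shift units",d.round(3),"yaw_y",y.round(2),"turn",None if yaw is None else round(-(yaw-y)/360,4),"F",s["force"].round(2),"z",R[:,2].round(4),"open",round(s["opening"],3),"tgt",np.round(target,4))
E
python3 -c "
from go import *
show([*base(0,-.030),.09],2.6)"
```

```text
t 1.53 pos [0.2773 0.5601 0.2226] shift units [-7.049  4.045  2.651] yaw_y 2.63 turn 0.0001 F [-0.17 -0.53 -0.39] z [ 0.e+00  1.e-04 -1.e+00] open 0.325 tgt [0.4956 0.2173 0.09  ]
```

Request:
apply_moves(
  plan="-0.7 0.4 0 0 0 0;-0.7 0.4 0 0 0 0;-0.7 0.4 0 0 0 0;-0.7 0.4 0 0 0 0;-0.7 0.4 0 0 0 0;-0.7 0.4 0 0 0 0;-0.7 0.4 0 0 0 0;-0.7 0.4 0 0 0 0;-0.7 0.4 0 0 0 0;-0.7 0.4 0 0 0 0",
)

```text
time_s: 2.37
position: [0.4947, 0.2183, 0.2228]
tcp_rot: [[-0.051, 0.999, 0.001], [0.999, 0.051, 0.0], [0.0, 0.001, -1.0]]
force: [0.2, 1.5, 0.8]
opening: 0.003
grasp_force: 0.0
```

Request:
apply_moves(
  plan="0 0 0.6 0 0 0;0 0 0.6 0 0 0;0 0 0.6 0 0 0;0 0 0.5 0 0 0;0 0 0.35 0 0 0;0 0 0 0 0 0;0 0 0 0 0 0",
)

```text
time_s: 2.95
position: [0.4935, 0.2199, 0.0895]
tcp_rot: [[-0.05, 0.999, -0.002], [0.999, 0.05, -0.0], [-0.0, -0.002, -1.0]]
force: [-0.4, 0.4, 0.8]
opening: 0.002
grasp_force: 0.0
```

```bash
python3 -c "
from go import *
show([*base(0,-.030),.066],2.6)
a=[];
im=capture('top'); s=capture('side')
def crop(im,x,y,w,h,f): return cv2.resize(cv2.convertScaleAbs(im[y:y+h,x:x+w,::-1],alpha=1.6),(w*f,h*f),interpolation=cv2.INTER_CUBIC)
cv2.imwrite('pics/c1.png',np.hstack([crop(im,132,174,80,90,5),crop(s,190,140,80,90,5)]))"
```

```text
t 2.95 pos [0.4935 0.2199 0.0895] shift units [-0.054  0.04   0.47 ] yaw_y 2.85 turn 0.0007 F [-0.45  0.38  0.82] z [-1.9e-03 -4.0e-04 -1.0e+00] open 0.002 tgt [0.4956 0.2173 0.066 ]
```

View pics/c1.png

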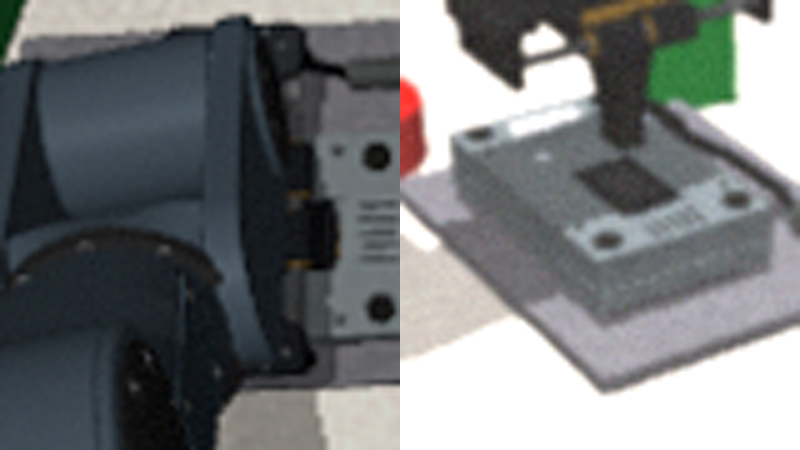

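The side crop shows the closed tip above the cover (tip about (625,140), cover about (628,183)), with both well aligned. I'll feel down for the underside.

Request:
apply_moves(
  plan="0 0.02 0.2 0 0 0;0 0.02 0.2 0 0 0;0 0 0.1 0 0 0;0 0 0.02 0 0 0;0 0 0 0 0 0;0 0 0 0 0 0;0 0 0 0 0 0",
)

```text
time_s: 3.63
position: [0.496, 0.2202, 0.0642]
tcp_rot: [[-0.048, 0.999, 0.0], [0.999, 0.048, 0.0], [0.0, 0.0, -1.0]]
force: [0.1, 0.1, -0.4]
opening: 0.005
grasp_force: 0.0
```

Request:
apply_moves(
  plan="0 0 0.006 0 0 0;0 0 0.006 0 0 0;0 0 0 0 0 0;0 0 0 0 0 0",
)

```text
time_s: 3.97
position: [0.4959, 0.2202, 0.0636]
tcp_rot: [[-0.048, 0.999, 0.0], [0.999, 0.048, 0.0], [0.0, 0.0, -1.0]]
force: [-0.1, 0.1, 0.7]
opening: 0.007
grasp_force: 0.0
```

Request:
apply_moves(
  plan="0 0 0.006 0 0 0;0 0 0.006 0 0 0;0 0 0 0 0 0;0 0 0 0 0 0",
)

```text
time_s: 4.3
position: [0.4958, 0.2201, 0.0628]
tcp_rot: [[-0.048, 0.999, -0.0], [0.999, 0.048, -0.0], [-0.0, -0.0, -1.0]]
force: [-1.3, 0.4, -0.6]
opening: 0.009
grasp_force: 0.0
```

Request:
apply_moves(
  plan="0 0 0.006 0 0 0;0 0 0.006 0 0 0;0 0 0 0 0 0;0 0 0 0 0 0",
)

```text
time_s: 4.63
position: [0.4958, 0.2201, 0.0622]
tcp_rot: [[-0.048, 0.999, -0.0], [0.999, 0.048, -0.0], [-0.0, -0.0, -1.0]]
force: [0.4, -0.7, 0.0]
opening: 0.001
grasp_force: 0.0
```

Request:
apply_moves(
  plan="0 0 0.006 0 0 0;0 0 0.006 0 0 0;0 0 0 0 0 0;0 0 0 0 0 0",
)

```text
time_s: 4.97
position: [0.4959, 0.2202, 0.062]
tcp_rot: [[-0.048, 0.999, 0.0], [0.999, 0.048, -0.0], [-0.0, 0.0, -1.0]]
force: [-1.2, -0.8, 4.8]
opening: 0.008
grasp_force: 2.0
```

Request:
apply_moves(
  plan="0 0 0.007 0 0 0;0 0 0.007 0 0 0;0 0 0 0 0 0;0 0 0 0 0 0;0 0 0 0 0 0",
)

```text
time_s: 5.38
position: [0.4959, 0.2201, 0.0618]
tcp_rot: [[-0.048, 0.999, 0.0], [0.999, 0.048, 0.0], [-0.0, 0.0, -1.0]]
force: [-2.0, -0.2, 8.2]
opening: 0.006
grasp_force: 4.3
```

Request:
apply_moves(
  plan="0 0 0.008 0 0 0;0 0 0.007 0 0 0;0 0 0 0 0 0;0.04 0 0 0 0 0;0.06 0 0 0 0 0;0.06 0 0 0 0 0;0.06 0 0 0 0 0",
)

```text
time_s: 5.97
position: [0.4954, 0.2303, 0.0616]
tcp_rot: [[-0.049, 0.999, 0.0], [0.999, 0.049, -0.002], [-0.002, 0.0, -1.0]]
force: [-1.3, -4.1, 13.2]
opening: 0.006
grasp_force: 6.5
```

Request:
apply_moves(
  plan="0.08 0 0 0 0 0;0.08 0 0 0 0 0;0.08 0 0 0 0 0;0.08 0 0 0 0 0;0.08 0 0 0 0 0;0.08 0 0 0 0 0",
)

```text
time_s: 6.47
position: [0.4941, 0.2543, 0.0616]
tcp_rot: [[-0.049, 0.999, 0.0], [0.999, 0.049, -0.002], [-0.002, 0.0, -1.0]]
force: [-2.4, -5.1, 12.8]
opening: 0.004
grasp_force: 6.5
```

Request:
apply_moves(
  plan="0.06 0 0 0 0 0;0.06 0 0 0 0 0;0.06 0 0 0 0 0;0.06 0 0 0 0 0;0.05 0 0 0 0 0",
)

```text
time_s: 6.88
position: [0.4934, 0.2688, 0.0616]
tcp_rot: [[-0.049, 0.999, 0.0], [0.999, 0.049, -0.002], [-0.002, -0.0, -1.0]]
force: [-2.1, -4.0, 13.0]
opening: 0.006
grasp_force: 6.4
```

Request:
apply_moves(
  plan="0.04 0 0 0 0 0;0.04 0 0 0 0 0;0.04 0 0 0 0 0;0 0 0 0 0 0",
)

```text
time_s: 7.22
position: [0.4936, 0.2739, 0.0616]
tcp_rot: [[-0.05, 0.999, 0.001], [0.999, 0.05, -0.003], [-0.003, 0.001, -1.0]]
force: [-0.5, -7.9, 12.5]
opening: 0.006
grasp_force: 6.4
```

Request:
apply_moves(
  plan="-0.02 0 0 0 0 0;0 0 -0.06 0 0 0;0 0 -0.4 0 0 0;0 0 -0.6 0 0 0;-0.5 0 -0.5 0 0 0;-0.7 0 0 0 0 0;-0.7 0 0 0 0 0;-0.8 0 0 0 0 0;-0.8 0 0 0 0 0;-0.8 0 0 0 0 0",
  gripper=-1,
)

```text
time_s: 8.05
position: [0.5033, 0.0583, 0.1381]
tcp_rot: [[-0.049, 0.999, 0.0], [0.999, 0.049, 0.0], [0.0, 0.0, -1.0]]
force: [0.3, 0.4, 0.2]
opening: 0.009
grasp_force: 0.0
```

Request:
apply_moves(
  plan="-0.8 0 0 0 0 0.0;-0.8 0 0 0 0 0.0;-0.8 0 0 0 0 0.0;-0.8 0 0 0 0 0.0;0 0 0 0 0 0.0196;0 0 0 0 0 0.0196;0 0 0 0 0 0.0196;0 0 0 0 0 0.0196;0 0 0 0 0 0.0196;0 0 0 0 0 0",
  gripper=0,
)

```text
time_s: 8.88
position: [0.5111, -0.1, 0.1378]
tcp_rot: [[0.54, 0.842, -0.0], [0.842, -0.54, 0.0], [0.0, -0.0, -1.0]]
force: [0.4, -0.2, 0.2]
opening: 0.492
grasp_force: 0.0
```

```bash
cat > f2.py <<'E'
from fit import *; from go import show
ims={n:mean(n,6) for n in("top","side")}
for n in ims: np.save(f"pics/{n}2.npy",ims[n])
G={n:cv2.GaussianBlur(ims[n].astype(np.float32).mean(2),(0,0),.6) for n in ims}
o=rectpts(0,0,.12,.2); c=rectpts(0,-.0322+.058,.042,.064)
for cams in(("top","side"),("top",),("side",)):
  def cost(q,full=False):
    x,y,yaw=q; pose=(x,y,yaw,.0621)
    t=[(edge(G[n],n,*o,pose),-edge(G[n],n,*c,pose)) for n in cams]
    return t if full else -np.sum(t)
  r=DE(cost,[(.48,.51),(.23,.26),(0,.1)],seed=1,maxiter=60); print(cams,r.x.round(4),np.degrees(r.x[2]).round(2),np.round(cost(r.x,True),1))
show([.501,-.192,.06],-32.5)
def crop(im,x,y,w,h,f): return cv2.resize(cv2.convertScaleAbs(im[y:y+h,x:x+w,::-1],alpha=1.6),(w*f,h*f),interpolation=cv2.INTER_CUBIC)
cv2.imwrite('pics/c2.png',np.vstack([np.hstack([crop(ims['top'],132,174,100,75,4),crop(ims['top'],290,180,100,75,4)]),np.hstack([crop(ims['side'],185,150,100,75,4),crop(ims['side'],270,205,100,75,4)])]))
E
python3 f2.py
```

```text
('top', 'side') [0.4933 0.2458 0.0672] 3.85 [[ 2.2 -0.2]
 [ 7.  25.7]]
('top',) [0.4982 0.2472 0.0887] 5.08 [[ 3.7 -0.3]]
('side',) [0.4928 0.2427 0.0569] 3.26 [[ 7.8 26. ]]
t 9.48 pos [ 0.5112 -0.1     0.1382] shift units [-1.662  0.817  1.564] yaw_y -32.52 turn -0.0 F [-0.19 -0.27  0.05] z [ 1.e-04 -1.e-04 -1.e+00] open 0.499 tgt [ 0.501 -0.192  0.06 ]
```

View pics/c2.png

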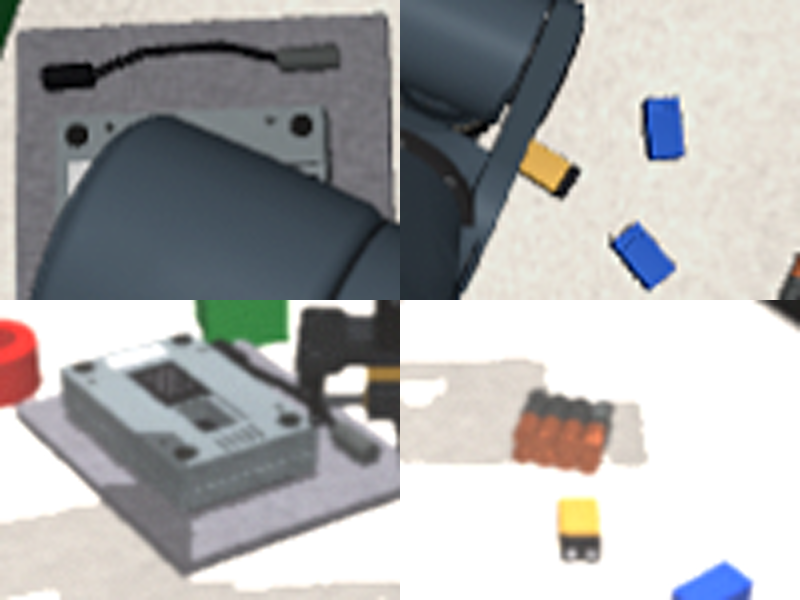

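The cover is now fully open: side crop shows it at about (165,380), with the bay visible at (207,413). The battery (580,520) is untouched. Next I refit the base and battery with the known height.

```bash
cat > f3.py <<'E'
from fit import *
ims={n:np.load(f"pics/{n}.npy") for n in("top","side")}
i2=np.load("pics/side2.npy")
g=lambda im:cv2.GaussianBlur(im.astype(np.float32).mean(2),(0,0),.6)
G={n:g(ims[n]) for n in ims}; G2=g(i2)
o=rectpts(0,0,.12,.2); c2=rectpts(0,-.0322+.058,.042,.064)
for w in("all","top","side"):
  def cost(q):
    x,y,yaw,op=q; p=(x,y,yaw,.0621); c=rectpts(0,-.0322+op,.042,.064); t=0
    if w!="side": t+=edge(G["top"],"top",*o,p)-edge(G["top"],"top",*c,p)
    if w!="top": t+=edge(G["side"],"side",*o,p)-edge(G["side"],"side",*c,p)-edge(G2,"side",*c2,p)
    return -t
  for bo in((0,.008),(.0040,.0046)):
    r=DE(cost,[(.48,.51),(.23,.26),(0,.1),bo],seed=1,maxiter=60); print(w,r.x.round(4),np.degrees(r.x[2]).round(2),r.fun)
for cams in(("top","side"),("top",),("side",)):
  def bc(q):
    x,y,yaw,L=q; p=rectpts(0,.024-L/2,.026,L)
    return sum(edge(G[n],n,*p,(x,y,yaw,.0172),.003) for n in cams)
  def bb(q):
    x,y,yaw,L=q; p=rectpts(0,.024-L/2,.026,L)
    return -sum(edge(cv2.GaussianBlur(ims[n][:,:,0].astype(np.float32)-ims[n][:,:,2],(0,0),.6),n,*p,(x,y,yaw,.0172),.003) for n in cams)
  for f,b in((bc,(.042,.048)),(bb,(.03,.045))):
    r=DE(f,[(.48,.52),(-.21,-.17),(-.8,-.3),b],seed=1,maxiter=60); print("bat",cams,r.x.round(4),np.degrees(r.x[2]).round(2),r.fun)
E
python3 f3.py
```

```text
all [0.4933 0.2468 0.0416 0.0057] 2.38 -103.79219818115234
all [0.4932 0.2472 0.0502 0.0046] 2.88 -103.71504974365234
top [0.4939 0.2477 0.0486 0.0048] 2.78 -49.349403
top [0.4939 0.2478 0.0454 0.0046] 2.6 -49.269665
side [0.4924 0.2421 0.0481 0.0063] 2.75 -60.612274169921875
side [0.4924 0.2433 0.0483 0.0043] 2.77 -60.32743835449219
bat ('top', 'side') [ 0.5011 -0.1894 -0.5608  0.0472] -32.13 -80.45538330078125
bat ('top', 'side') [ 0.501  -0.1917 -0.5819  0.0363] -33.34 -109.17120361328125
bat ('top',) [ 0.501  -0.1878 -0.551   0.0478] -31.57 -46.67855453491211
bat ('top',) [ 0.5017 -0.191  -0.5624  0.0362] -32.22 -50.246734619140625
bat ('side',) [ 0.4883 -0.2098 -0.5854  0.0422] -33.54 -63.52851486206055
bat ('side',) [ 0.5    -0.1933 -0.5868  0.0356] -33.62 -63.96430587768555
```

Run:
```python
from h import *
p=np.array([.4935,.2199,.0895]); X=np.array([-.05,.999,0]); Y=np.array([.999,.05,0])
pts=[p]+[p+a*.0095*X+b*.011*Y for a,b in((-1,-1),(-1,1),(1,-1),(1,1))]
q=to_px("side",np.array(pts)); q5=(q-[190,140])*5+[400,0]; print(q5.round(1))
im=cv2.imread("pics/c1.png"); c=im[70:190,560:690]
m=np.zeros_like(c); 
for u in q5: cv2.circle(im,tuple(np.int32(u.round())),2,(0,255,0),-1)
cv2.imwrite("pics/c1b.png",cv2.resize(im[60:240,540:740],(800,720)[:2] and (660,594),interpolation=cv2.INTER_CUBIC))
```

```text
[[619.9 141.4]
 [611.8 152. ]
 [643.5 142.6]
 [596.5 140.2]
 [627.9 131. ]]
```

View pics/c1b.png

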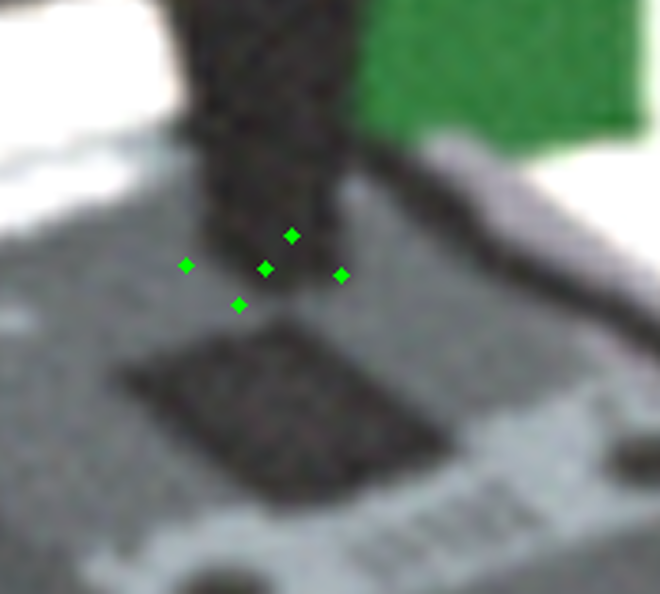

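The tip's image and the projection agree to about 1 px. I'll settle the y offset by touch, using the held battery. Grasping now.

Request:
apply_moves(
  plan="-0.55 0.27 0 0 0 0;-0.55 0.27 0 0 0 0;-0.54 0.27 0.2 0 0 0.001;0 0 0.6 0 0 0;0 0 0.6 0 0 0;0 0 0.5 0 0 0;0 0 0.4 0 0 0;0 0 0.23 0 0 0;0 0 0 0 0 0;0 0 0 0 0 0",
  gripper=0,
)

```text
time_s: 10.32
position: [0.5012, -0.1908, 0.0116]
tcp_rot: [[0.543, 0.84, -0.001], [0.84, -0.543, 0.0], [-0.0, -0.001, -1.0]]
force: [0.4, -0.1, -0.0]
opening: 0.503
grasp_force: 0.0
```

Request:
apply_moves(
  plan="0 0 0 0 0 0;0 0 0 0 0 0;0 0 0 0 0 0;0 0 0 0 0 0;0 0 0 0 0 0;0 0 0 0 0 0;0 0 0 0 0 0",
  gripper=-1,
)

```text
time_s: 10.9
position: [0.5019, -0.1912, 0.0128]
tcp_rot: [[0.543, 0.84, 0.002], [0.84, -0.543, -0.001], [0.0, 0.002, -1.0]]
force: [-0.1, 0.8, 6.2]
opening: 0.291
grasp_force: 30.0
```

Request:
apply_moves(
  plan="0 0 -0.2 0 0 0;0 0 -0.6 0 0 0;0 0 -0.6 0 0 0;0 0 0 0 0 -0.0198;0 0 0 0 0 -0.0198;0 0 0 0 0 -0.0198;0 0 0 0 0 -0.0198;0 0 0 0 0 -0.0198;0.3 0 0 0 0 0;0.4 0 0 0 0 0",
  gripper=-1,
)

```text
time_s: 11.73
position: [0.4999, -0.1564, 0.0822]
tcp_rot: [[-0.042, 0.999, 0.001], [0.999, 0.042, -0.001], [-0.001, 0.001, -1.0]]
force: [-0.1, 0.8, -1.2]
opening: 0.289
grasp_force: 30.0
```

Request:
apply_moves(
  plan="0.7 0 0 0 0 0;0.7 0 0 0 0 0;0.7 0.1 0 0 0 0;0.7 0.1 0 0 0 0;0.7 0 0 0 0 0;0.6 0 0 0 0 0;0.5 0 0 0 0 0;0.4 0 0 0 0 0;0.3 0 0 0 0 0;0 0 0 0 0 0",
)

```text
time_s: 12.57
position: [0.4952, 0.1126, 0.082]
tcp_rot: [[-0.049, 0.999, -0.001], [0.999, 0.049, 0.001], [0.001, -0.001, -1.0]]
force: [-0.2, 0.4, -0.1]
opening: 0.292
grasp_force: 30.0
```

```bash
sed -i 's/^B=.*/B=np.array([.4934,.2468]); YAW=2.7/' go.py; python3 -c "
from go import *
show([*base(0,-.130),.045],2.7)"
```

```text
t 12.57 pos [0.4952 0.1126 0.082 ] shift units [0.082 0.091 0.739] yaw_y 2.8 turn 0.0003 F [-0.19  0.42 -0.07] z [-1.1e-03  8.0e-04 -1.0e+00] open 0.292 tgt [0.4995 0.1169 0.045 ]
```

Request:
apply_moves(
  plan="0 0.09 0.4 0 0 0;0 0 0.32 0 0 0;0.05 0 0 0 0 0;0.05 0 0 0 0 0;0 0 0 0 0 0;0 0 0 0 0 0;0 0 0 0 0 0",
)

```text
time_s: 13.15
position: [0.5016, 0.1144, 0.0466]
tcp_rot: [[-0.047, 0.999, 0.002], [0.999, 0.047, -0.0], [-0.0, 0.002, -1.0]]
force: [0.3, -0.3, -1.5]
opening: 0.291
grasp_force: 30.0
```

Request:
apply_moves(
  plan="0.01 0 0 0 0 0;0.01 0 0 0 0 0;0 0 0 0 0 0;0 0 0 0 0 0;0 0 0 0 0 0",
)

```text
time_s: 13.57
position: [0.5011, 0.1154, 0.0458]
tcp_rot: [[-0.048, 0.999, 0.0], [0.999, 0.048, 0.0], [0.0, 0.0, -1.0]]
force: [0.2, 0.6, -0.7]
opening: 0.291
grasp_force: 30.0
```

Request:
apply_moves(
  plan="0.01 0 0 0 0 0;0.01 0 0 0 0 0;0.01 0 0 0 0 0;0 0 0 0 0 0;0 0 0 0 0 0;0 0 0 0 0 0",
)

```text
time_s: 14.07
position: [0.501, 0.117, 0.0457]
tcp_rot: [[-0.048, 0.999, -0.0], [0.999, 0.048, -0.0], [-0.0, -0.0, -1.0]]
force: [0.1, -0.1, -0.9]
opening: 0.289
grasp_force: 30.0
```

Request:
apply_moves(
  plan="0.01 0 0 0 0 0;0.01 0 0 0 0 0;0.01 0 0 0 0 0;0 0 0 0 0 0;0 0 0 0 0 0;0 0 0 0 0 0",
)

```text
time_s: 14.57
position: [0.5009, 0.1185, 0.0457]
tcp_rot: [[-0.048, 0.999, -0.0], [0.999, 0.048, -0.0], [-0.0, -0.0, -1.0]]
force: [-0.4, 0.1, -0.9]
opening: 0.294
grasp_force: 30.0
```

Request:
apply_moves(
  plan="0.01 0 0 0 0 0;0.01 0 0 0 0 0;0.01 0 0 0 0 0;0 0 0 0 0 0;0 0 0 0 0 0;0 0 0 0 0 0",
)

```text
time_s: 15.07
position: [0.5008, 0.12, 0.0457]
tcp_rot: [[-0.048, 0.999, -0.0], [0.999, 0.048, -0.0], [0.0, -0.0, -1.0]]
force: [-0.6, -0.6, -1.4]
opening: 0.299
grasp_force: 30.0
```

Request:
apply_moves(
  plan="0.01 0 0 0 0 0;0.01 0 0 0 0 0;0.01 0 0 0 0 0;0 0 0 0 0 0;0 0 0 0 0 0;0 0 0 0 0 0",
)

```text
time_s: 15.57
position: [0.5008, 0.1215, 0.0457]
tcp_rot: [[-0.048, 0.999, -0.0], [0.999, 0.048, -0.0], [-0.0, -0.0, -1.0]]
force: [-0.7, -0.6, -1.0]
opening: 0.293
grasp_force: 30.0
```

Request:
apply_moves(
  plan="0.01 0 0 0 0 0;0.01 0 0 0 0 0;0.01 0 0 0 0 0;0 0 0 0 0 0;0 0 0 0 0 0;0 0 0 0 0 0",
)

```text
time_s: 16.07
position: [0.5007, 0.1226, 0.0457]
tcp_rot: [[-0.048, 0.999, 0.0], [0.999, 0.048, -0.0], [-0.0, -0.0, -1.0]]
force: [-0.5, -3.4, -0.6]
opening: 0.291
grasp_force: 30.0
```

Request:
apply_moves(
  plan="-0.05 0 0 0 0 0;0 0 -0.4 0 0 0;0 0 -0.4 0 0 0;0.5 0 0 0 0 0;0.6 0 0 0 0 0;0.5 0 0 0 0 0;0.23 -0.02 0 0 0 0;0 0 0 0 0 0;0 0 0 0 0 0;0 0 0 0 0 0",
)

```text
time_s: 16.9
position: [0.4952, 0.2109, 0.0855]
tcp_rot: [[-0.048, 0.999, -0.001], [0.999, 0.048, -0.0], [-0.0, -0.001, -1.0]]
force: [0.3, -0.2, -0.4]
opening: 0.291
grasp_force: 30.0
```

```bash
python3 -c "
from go import *
show([.4951,.2124,.070],2.7)
s=capture('side')
def crop(im,x,y,w,h,f): return cv2.resize(cv2.convertScaleAbs(im[y:y+h,x:x+w,::-1],alpha=1.6),(w*f,h*f),interpolation=cv2.INTER_CUBIC)
cv2.imwrite('pics/c3.png',crop(s,190,140,100,75,8))"
```

```text
t 16.9 pos [0.4952 0.2109 0.0855] shift units [ 0.029 -0.     0.309] yaw_y 2.73 turn 0.0001 F [ 0.33 -0.21 -0.37] z [-8.e-04 -5.e-04 -1.e+00] open 0.291 tgt [0.4951 0.2124 0.07  ]
```

View pics/c3.png

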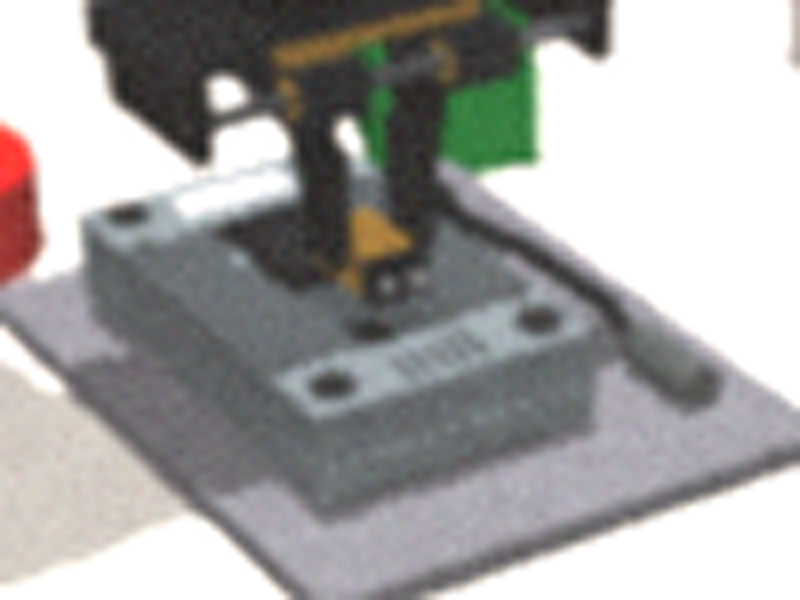

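The side crop shows the battery held flat over the bay, with its terminals (390,285) facing the contact end and the bay's dark end visible at (370,325).

Request:
apply_moves(
  plan="0.03 0 0.1 0 0 0;0 0 0.1 0 0 0;0 0 0.04 0 0 0;0 0 0 0 0 0;0 0 0 0 0 0;0 0 0 0 0 0",
)

```text
time_s: 17.45
position: [0.4954, 0.2132, 0.0736]
tcp_rot: [[-0.048, 0.999, -0.0], [0.999, 0.048, -0.0], [-0.0, -0.0, -1.0]]
force: [0.3, 0.3, -1.1]
opening: 0.289
grasp_force: 30.0
```

Request:
apply_moves(
  plan="0 0 0.02 0 0 0;0 0 0.02 0 0 0;0 0 0.02 0 0 0;0 0 0 0 0 0;0 0 0 0 0 0",
)

```text
time_s: 17.87
position: [0.4953, 0.2133, 0.0706]
tcp_rot: [[-0.048, 0.999, -0.0], [0.999, 0.048, -0.0], [-0.0, -0.0, -1.0]]
force: [-1.1, -0.6, -0.5]
opening: 0.292
grasp_force: 30.0
```

Request:
apply_moves(
  plan="-0.016 0 0.02 0 0 0;0 0 0.02 0 0 0;0 0 0.02 0 0 0;0 0 0 0 0 0;0 0 0 0 0 0",
)

```text
time_s: 18.28
position: [0.4953, 0.2125, 0.0676]
tcp_rot: [[-0.048, 0.999, -0.0], [0.999, 0.048, -0.0], [-0.0, -0.0, -1.0]]
force: [0.8, 0.4, -0.3]
opening: 0.288
grasp_force: 30.0
```

Request:
apply_moves(
  plan="0 0 0.02 0 0 0;0 0 0.02 0 0 0;0 0 0.015 0 0 0;0 0 0 0 0 0;0 0 0 0 0 0",
)

```text
time_s: 18.7
position: [0.4954, 0.2125, 0.0649]
tcp_rot: [[-0.048, 0.999, -0.0], [0.999, 0.048, -0.0], [-0.0, -0.0, -1.0]]
force: [-0.0, -0.6, -0.8]
opening: 0.289
grasp_force: 30.0
```

Request:
apply_moves(
  plan="0 0 0.02 0 0 0;0 0 0 0 0 0;0 0 0 0 0 0;0 0 0 0 0 0",
)

```text
time_s: 19.03
position: [0.4954, 0.2125, 0.0639]
tcp_rot: [[-0.048, 0.999, -0.0], [0.999, 0.048, -0.0], [-0.0, -0.0, -1.0]]
force: [-0.2, -0.1, -0.4]
opening: 0.296
grasp_force: 30.0
```

Request:
apply_moves(
  plan="0 0 0 0 0 0;0 0 0 0 0 0;0 0 0 0 0 0;0 0 -0.2 0 0 0;0 0 -0.4 0 0 0;0 0 -0.6 0 0 0;0 0 -0.2 0 0 0;0 0 0 0 0 0",
  gripper=-0.2,
)

```text
time_s: 19.7
position: [0.4977, 0.2131, 0.1372]
tcp_rot: [[-0.048, 0.999, 0.007], [0.999, 0.048, 0.001], [0.001, 0.007, -1.0]]
force: [-0.1, 0.1, -0.1]
opening: 0.4
grasp_force: 0.0
```

```bash
python3 -c "
from go import *
show([.4951,.2124,.050],2.7)
s=capture('side')
def crop(im,x,y,w,h,f): return cv2.resize(cv2.convertScaleAbs(im[y:y+h,x:x+w,::-1],alpha=1.6),(w*f,h*f),interpolation=cv2.INTER_CUBIC)
cv2.imwrite('pics/c4.png',crop(s,205,155,66,50,12))"
```

```text
t 19.7 pos [0.4977 0.2131 0.1372] shift units [-0.012 -0.065  1.744] yaw_y 2.75 turn 0.0001 F [-0.1   0.12 -0.06] z [ 0.0072  0.0015 -1.    ] open 0.4 tgt [0.4951 0.2124 0.05  ]
```

View pics/c4.png

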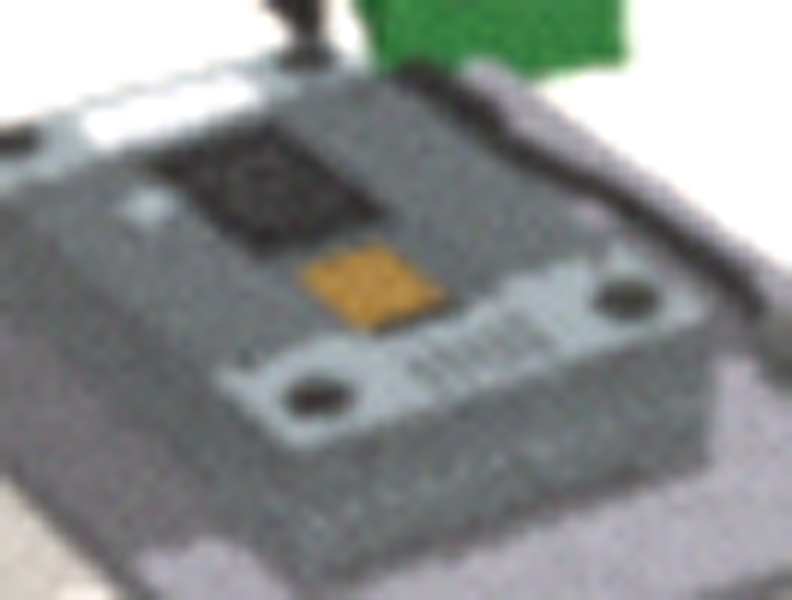

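The side crop shows the battery lying in the bay: brass at (375,285), flat, with its dark terminal end towards the slots. I'll press it lightly to confirm it is seated at the expected height (0.0568).

Request:
apply_moves(
  plan="-0.1 0 0 0 0 0;-0.1 0 0.2 0 0 0;0 0 0.3 0 0 0;0 0 0.4 0 0 0;0 0 0.3 0 0 0;0 0 0.2 0 0 0;0 0 0.08 0 0 0;0 0 0 0 0 0;0 0 0 0 0 0;0 0 0 0 0 0",
  gripper=-1,
)

```text
time_s: 20.58
position: [0.4964, 0.2026, 0.0605]
tcp_rot: [[-0.048, 0.999, 0.001], [0.999, 0.048, 0.0], [0.0, 0.001, -1.0]]
force: [0.8, 0.1, -0.5]
opening: 0.004
grasp_force: 0.0
```

Request:
apply_moves(
  plan="0 -0.016 0.01 0 0 0;0 0 0.01 0 0 0;0 0 0.01 0 0 0;0 0 0 0 0 0;0 0 0 0 0 0;0 0 0 0 0 0",
)

```text
time_s: 21.08
position: [0.4951, 0.2025, 0.0586]
tcp_rot: [[-0.048, 0.999, 0.0], [0.999, 0.048, 0.0], [0.0, 0.0, -1.0]]
force: [0.7, 0.3, 0.3]
opening: 0.009
grasp_force: 0.0
```

Request:
apply_moves(
  plan="0 0 0.01 0 0 0;0 0 0.01 0 0 0;0 0 0 0 0 0;0 0 0 0 0 0;0 0 0 0 0 0",
)

```text
time_s: 21.5
position: [0.4951, 0.2025, 0.0574]
tcp_rot: [[-0.048, 0.999, -0.0], [0.999, 0.048, -0.0], [-0.0, -0.0, -1.0]]
force: [-0.3, -0.3, 0.1]
opening: -0.0
grasp_force: 0.0
```

Request:
apply_moves(
  plan="0 0 -0.2 0 0 0;0 0 -0.3 0 0 0;0.4 0 0 0 0 0;0.5 0 0 0 0 0;0.5 0 0 0 0 0;0.03 0 0.2 0 0 0;0 0 0.16 0 0 0;0 0 0 0 0 0;0 0 0 0 0 0;0 0 0 0 0 0",
)

```text
time_s: 22.33
position: [0.4915, 0.2728, 0.0642]
tcp_rot: [[-0.047, 0.999, -0.001], [0.999, 0.047, -0.001], [-0.0, -0.001, -1.0]]
force: [0.7, -0.5, 0.1]
opening: 0.006
grasp_force: 0.0
```

Request:
apply_moves(
  plan="0 0.01 0.02 0 0 0;0 0 0.02 0 0 0;0 0 0.02 0 0 0;0 0 0.01 0 0 0;0 0 0 0 0 0;0 0 0 0 0 0;0 0 0 0 0 0",
)

```text
time_s: 22.92
position: [0.4926, 0.2734, 0.0619]
tcp_rot: [[-0.048, 0.999, 0.001], [0.999, 0.048, -0.0], [-0.0, 0.001, -1.0]]
force: [-0.9, -1.9, 5.4]
opening: 0.005
grasp_force: 2.8
```

Request:
apply_moves(
  plan="0 0 0.013 0 0 0;0 0 0.013 0 0 0;0 0 0 0 0 0;-0.04 0 0 0 0 0;-0.06 0 0 0 0 0;-0.06 0 0 0 0 0;-0.06 0 0 0 0 0",
)

```text
time_s: 23.5
position: [0.4931, 0.2642, 0.0617]
tcp_rot: [[-0.047, 0.999, 0.002], [0.999, 0.047, 0.003], [0.003, 0.002, -1.0]]
force: [-3.9, 3.2, 12.1]
opening: 0.008
grasp_force: 5.9
```

Request:
apply_moves(
  plan="-0.08 -0.004 0 0 0 0;-0.08 -0.004 0 0 0 0;-0.08 0 0 0 0 0;-0.08 0 0 0 0 0;-0.08 0 0 0 0 0;-0.08 0 0 0 0 0",
)

```text
time_s: 24.0
position: [0.4943, 0.2402, 0.0616]
tcp_rot: [[-0.047, 0.999, 0.003], [0.999, 0.047, 0.003], [0.003, 0.003, -1.0]]
force: [-2.3, 3.7, 11.9]
opening: 0.007
grasp_force: 5.8
```

Request:
apply_moves(
  plan="-0.08 0 0 0 0 0;-0.08 0 0 0 0 0;-0.08 0 0 0 0 0;-0.08 0 0 0 0 0;-0.06 0 0 0 0 0",
)

```text
time_s: 24.42
position: [0.4953, 0.221, 0.0616]
tcp_rot: [[-0.047, 0.999, 0.003], [0.999, 0.047, 0.003], [0.002, 0.003, -1.0]]
force: [-2.4, 3.6, 12.6]
opening: 0.003
grasp_force: 5.9
```

Request:
apply_moves(
  plan="-0.04 0 0 0 0 0;-0.04 0 0 0 0 0;-0.04 0 0 0 0 0;-0.02 0 0 0 0 0;0 0 0 0 0 0",
)

```text
time_s: 24.83
position: [0.4958, 0.2147, 0.0616]
tcp_rot: [[-0.046, 0.999, 0.003], [0.999, 0.046, 0.004], [0.003, 0.004, -1.0]]
force: [-1.5, 6.1, 11.1]
opening: 0.003
grasp_force: 5.8
```

Request:
apply_moves(
  plan="-0.01 0 0 0 0 0;-0.01 0 0 0 0 0;0 0 0 0 0 0;0 0 0 0 0 0",
)

```text
time_s: 25.17
position: [0.4959, 0.2142, 0.0616]
tcp_rot: [[-0.046, 0.999, 0.004], [0.999, 0.046, 0.004], [0.004, 0.004, -1.0]]
force: [-1.8, 7.1, 11.7]
opening: 0.007
grasp_force: 5.7
```

The cover is against its home stop, so I'll lift off and check.

Request:
apply_moves(
  plan="0 0 -0.06 0 0 0;0 0 -0.3 0 0 0;0 0 -0.6 0 0 0;0 0 -0.7 0 0 0;-0.5 0 -0.4 0 0 0;-0.7 0 0 0 0 0;-0.7 0 0 0 0 0;-0.7 0 0 0 0 0;-0.5 0 0 0 0 0;0 0 0 0 0 0",
)

```text
time_s: 26.0
position: [0.5029, 0.0527, 0.1629]
tcp_rot: [[-0.043, 0.999, 0.001], [0.999, 0.043, -0.002], [-0.002, 0.001, -1.0]]
force: [-0.1, 0.1, 1.1]
opening: 0.005
grasp_force: 0.0
```

Request:
apply_moves(
  plan="-0.7 0 0 0 0 0;-0.7 0 0 0 0 0;-0.7 0 0 0 0 0;-0.7 0 0 0 0 0;-0.7 0 0 0 0 0;-0.4 0 0 0 0 0;0 0 0 0 0 0;0 0 0 0 0 0",
)

```text
time_s: 26.67
position: [0.5113, -0.1382, 0.1624]
tcp_rot: [[-0.045, 0.999, -0.0], [0.999, 0.045, 0.001], [0.001, -0.0, -1.0]]
force: [-0.1, 0.7, 0.3]
opening: 0.005
grasp_force: 0.0
```

```bash
cat > f4.py <<'E'
from fit import *
ims={n:mean(n,6) for n in("top","side")}
i1={n:np.load(f"pics/{n}.npy") for n in ims}
g=lambda im:cv2.GaussianBlur(im.astype(np.float32).mean(2),(0,0),.6)
for k in ("side","top"):
  for nm,I in(("start",i1),("now",ims)):
    f=lambda q:edge(g(I[k]),k,*rectpts(q[0],-.0322+q[1],.042,.064),(.4934,.2468,np.radians(2.7),.0621))
    r=DE(f,[(-.008,.008),(-.01,.02)],seed=1,maxiter=60); print(k,nm,r.x.round(4),r.fun)
print(bot.read_state()["time_s"])
def crop(im,x,y,w,h,f): return cv2.resize(cv2.convertScaleAbs(im[y:y+h,x:x+w,::-1],alpha=1.6),(w*f,h*f),interpolation=cv2.INTER_CUBIC)
cv2.imwrite('pics/c5.png',np.hstack([crop(ims['side'],195,145,80,70,5),crop(ims['top'],132,174,80,70,5)]))
E
python3 f4.py
```

```text
side start [-0.0014  0.0017] -26.68154525756836
side now [-0.0015 -0.0018] -30.352752685546875
top start [0.0002 0.0057] -36.119834899902344
top now [ 0.008  -0.0015] -2.7349300384521484
27.2667
```

View pics/c5.png

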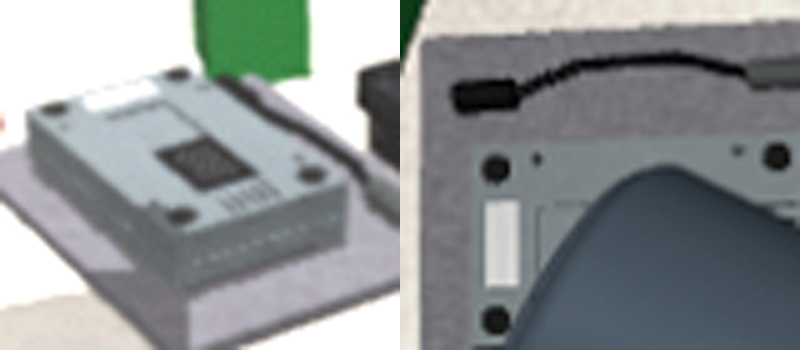

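The side crop shows the cover shut at (207,163), with no gap. It sits 3.5 mm beyond its starting position, and the tip travelled the full 58 mm to a firm stop.

```bash
python3 -c "
from rig import bot; print(bot.hand_in())"
```

```text
the job is handed in; nothing more can be done
None
```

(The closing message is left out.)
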